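Switch on the counter and hold the probe in the shielded pot

ROBOT

A 6-joint arm with a two-finger parallel gripper is mounted at the origin on the work surface. World frame = base frame: x ahead of the robot, y to its left, z up, the work surface at z = 0. Lengths are in m, angles in rad, forces in N, time in s.
With the tool pointing down it reaches from about 0.425 to 0.95 m from the base axis. Payload 3.5 kg.
Tool frame: the origin (TCP) lies between the finger pads; the fingertips stand 17 mm ahead of it and the grasp point (between the pads) lies 2 mm behind it; z points along the fingers, y is the direction in which the jaws open and shut (so a half turn about z gives the same grasp; the last joint's range is limited). The gripper opens to 85 mm and grips with 20 to 120 N. Pads are 22 mm wide; open, the fingers measure 114 mm over their backs; the gripper's body (76 mm by 85 mm) begins 54 mm behind the grasp point. The pads swing forward as they close: fully open they stand 13 mm farther back than shut.
Start: joints at [-1.369, 0.286, 1.577, -0, 1.279, -0.15], TCP at [0.233, -0.634, 0.248] pointing down, gripper open.
Joint ranges: [-2.77, 2.77], [-0.9, 2.22], [0.21, 2.48], [-1.53, 4.67], [0.24, 2.81], [-2.84, 2.84]. Speed limits (rad/s): [2.79, 2.79, 3.14, 3.14, 3.14, 3.14].

INTERFACE

Orientations are given as a unit quaternion [x, y, z, w].
In Python, from plant import ctrl gives the robot as it stands.
- The arm moves only by the tool carry_out, never from a script. Its argument "commands" is a list of rows, each an object with "delta_pos": the shift along the tool's x, y, z in m, a list of three; "delta_rot": the turn, a rotation vector about the tool's x, y, z in rad, a list of three; "claw": the opening in per cent of the stroke, from 0 (shut) to 100 (fully open). A call has 1 to 8 rows; each row is the pose to reach, as a shift and turn from the pose measured when the call began, along the tool's axes at that moment; what a row does not reach only later rows make up. A row lasts 1/12 s, in which the tool goes at most 41.7 mm and 7.16 degrees, less where a joint would pass 70% of its speed; a pose out of reach is approached as far as the arm can. A call with a gripper value outside its range is refused whole. The fingers move at their own pace and stop on an object; "force" is the grip in N (left out, the last holds). Time passes only in rows, so rows that repeat a pose let the fingers close. It gives the time, the measured TCP pose, the force and the opening at its end, in the units of the state.
- ctrl.get_state(): the state, without advancing time (a new reading comes with each control period).
- ctrl.read_camera(name): name is "scene" or "side" or "wrist"; returns (picture, depth): 420x560x3 uint8, red, green, blue; 420x560 float32, m along the optical axis (not along the pixel's ray), 0 where there is no reading.
- ctrl.camera_info(name): a dict with "fx", "fy", "cx", "cy" (pixels), "rvec" (rotation vector, rad) and "tvec" (3), from world to camera coordinates, as OpenCV has them; the wrist camera has in their place "mount" (4x4, takes a point from camera to tool coordinates, whose origin is the TCP and whose axes are the flange's). Camera axes: x right, y down, z forward; pixel columns grow to the right and rows downward; lengths in m; the calibration is good to about 2 mm. The wrist camera is an equidistant fisheye: a pixel r from the principal point sees the ray r / f radians off the axis. A picture is of the moment at which its call begins: read the wrist's pose just before it. camera_info takes no time and is no camera call.
- ctrl.sign_off(): hands the job in, once; it reports no verdict.
The state is a dict: "time": time; "qpos": joint angles; "dq": joint speeds; "joint_efforts": joint torques, N m; "eef_pos": TCP position; "tcp_rot": TCP orientation; "contact_force": force on the tool from outside, world axes, zero at the start; "wrist_torque": the same for the moment, N m; "opening": opening from 0.0 (shut) to 1.0 (fully open).
Only numpy, scipy, OpenCV 4.12 (cv2) and the standard library are available. Lean on these libraries where they do the work, as an engineer would, in place of code of your own. Each camera call takes 0.05 s, during which the arm holds its last target.

TASK

Flip the toggle on the bench counter to on, then take the probe out of its stand and lower its stem down through the guide tube of the grey sample pot, without the probe ever touching the pot, until the dark ring on the stem is level with the top of the guide tube. Finish while still holding it there in the gripper, upright, centred in the tube and still; leave the other things on the bench alone.

Things in the scene. Friction and masses are not known exactly. Their poses are not given: they have to be found in the camera images.
- counter: Bench counter, a black box fixed to the bench, 150 (x) x 170 (y) x 65 mm high, grey top panel; origin at the centre of its underside, z up. Apart from the toggle, two 12 mm high black knobs (dark discs at x = -40, y = +-55 mm) stand on the top panel, which is otherwise flat.
- switch (a joint): The steel toggle in the middle of the counter's top panel, in rad: 0 = off (leaning 26 degrees from upright towards the counter's -x side, the side with the two black knobs, roughly facing the robot), 0.9 = on (leaning 26 degrees towards the counter's +x). The toggle is weighted (0.3 kg) so that it rests at either end: it takes about 1 to 1.5 N at its ball (2 to 3 N at mid-height) to push away from off, and past 0.45 (upright) it falls over to on by itself.
- switch_pivot (a point): Pivot of the toggle, on the counter's top panel (height 65 mm), 20 mm from the counter's centre towards its -x; x axis as the counter's.
- switch_tip (a point): Centre of the 17 mm ball at the toggle's end, 55 mm from the pivot; the toggle's bar below it is 10 mm thick. The ball is about 115 mm above the bench.
- stand: Probe stand fixed to the bench: a level aluminium plate 80 x 80 x 10 mm whose top is 110 mm above the bench, on two side walls; a 21 mm through hole in the middle holds the probe. Origin at the centre of its underside.
- probe: The probe, 149 mm long, about 0.12 kg, hanging upright in the stand by its shoulder. Its origin is the tip (bottom end); z runs up along its axis. Steel stem 12 mm in diameter from 0 to 95 mm, black shoulder disc 30 mm in diameter from 95 to 101 mm, above it a black square grip 22 x 22 mm, faces square to the probe's x and y, from 101 to 149 mm. The shoulder rests on the stand's top.
- probe_tip (a point): Bottom end of the probe's stem, on its axis.
- probe_ring (a point): Middle of the dark ring round the stem (6 mm tall, hardly thicker than the stem), on the axis 60 mm above the tip.
- probe_grip (a point): Centre of the probe's square grip, on the axis 127 mm above the tip.
- pot: Shielded sample pot fixed to the bench: a round grey housing 110 mm wide with a conical shoulder and on top an aluminium guide tube, 41 mm in outer diameter, bore 26 mm, upright, 45 mm long, its top 105 mm above the bench. Below the guide tube the pot is hollow down to 10 mm above the bench. Origin at the centre of its underside.
- guide_mouth (a point): Centre of the guide tube's upper opening, 105 mm above the bench; the bore runs straight down from it.
- vial: Bystander: clear closed vial, 42 mm wide, 66 mm tall, standing beyond the work.
- meter: Bystander: black hand meter 75 x 110 x 28 mm lying on the bench.
- calculator: Bystander: pocket calculator 140 x 75 x 14 mm lying on the bench.
There are look-alikes about, which are no part of the job. Of the things that look like the probe, the largest one is meant.

How it is judged:
By the outcome, as a careful person would: the job done as asked, in the order asked, and still so for the second after the job is handed in, while the arm keeps its last pose, push and grip.
It also fails if it takes over 67 s, if anything falls off the work surface, if the arm or the gripper's body presses on something with over 40 N, if the wrist force passes 120 N, or if a joint passes its speed limit or range.

## Working session

There is one attempt and no reset: what is moved stays moved. The work goes in short steps, Python scripts to look and compute and a tool call to move; the robot and the scene stay as the last step left them, time stands still between calls to the robot, and variables do not carry over. Pictures are saved under pics/ and viewed, and the job is handed in when it is done.

Besides the shell and the picture viewer there is one more tool, called after "Request:" as name(argument=value, ...), one argument or row to a line, values as JSON. carry_out: Moves the arm, as the interface text tells. Its arguments: {"type":"object","properties":{"commands":{"type":"array"},"force":{"type":"number"}},"required":["commands"]}

```bash
mkdir -p pics; ls; python3 - <<'E'
from plant import ctrl
import cv2,numpy as np
s=ctrl.get_state();print(s)
for n in["scene","side","wrist"]:
    p,d=ctrl.read_camera(n);cv2.imwrite(f"pics/{n}0.png",p[:,:,::-1]);np.save(f"{n}0.npy",d)
    print(n,ctrl.camera_info(n))
E
```

```text
pics
{'time': 0.0, 'qpos': array([-1.36897699e+00,  2.87204232e-01,  1.57818769e+00,  2.92324344e-05,
        1.27861538e+00, -1.49992131e-01]), 'dq': array([-0.00025483, -0.00066587, -0.00335126, -0.00241979,  0.00106889,
       -0.0004082 ]), 'joint_efforts': array([-1.54594305e-03, -4.05988920e+01, -2.92625982e+01, -1.88428730e-04,
        5.87832343e-03,  4.68663700e-06]), 'eef_pos': array([ 0.23251666, -0.63302355,  0.24691564]), 'tcp_rot': array([ 9.84568462e-01,  1.74995676e-01, -1.72955640e-05, -1.20727783e-03]), 'contact_force': array([-0.12779656,  0.23388272, -0.07412947]), 'wrist_torque': array([ 0.05220783, -0.06676551, -0.04097983]), 'opening': 0.9981186815346944}
scene {'fx': 394.2949297404034, 'fy': 394.2949297404034, 'cx': 284.206014641713, 'cy': 206.761758596624, 'rvec': array([ 2.39841171,  0.68927604, -0.23157017]), 'tvec': array([-0.49451855, -0.16643478,  1.00690871])}
side {'fx': 401.11510008165476, 'fy': 401.11510008165476, 'cx': 277.68499709242917, 'cy': 210.7499651075151, 'rvec': array([ 0.10121763, -2.87588049,  1.23497463]), 'tvec': array([0.586385  , 0.09478199, 0.90720624])}
wrist {'fx': 325.19226210127806, 'fy': 325.19226210127806, 'cx': 278.1315645540142, 'cy': 205.60795874970202, 'mount': array([[ 9.57148261e-04, -9.50636372e-01, -3.10305611e-01,
         8.02288895e-02],
       [ 9.99998289e-01,  1.40106528e-03, -1.20770292e-03,
         8.23274755e-04],
       [ 1.58284474e-03, -3.10303924e-01,  9.50636087e-01,
        -1.24868485e-01],
       [ 0.00000000e+00,  0.00000000e+00,  0.00000000e+00,
         1.00000000e+00]])}
```

View pics/scene0.png

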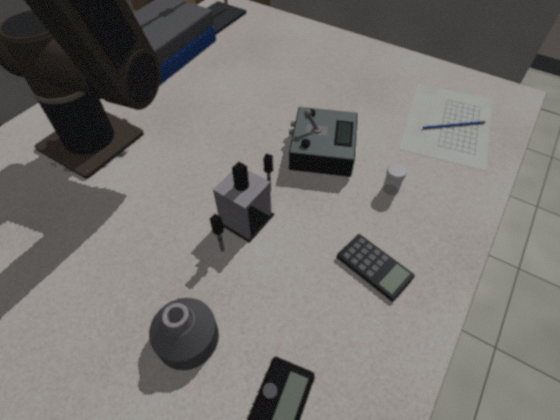

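View pics/side0.png

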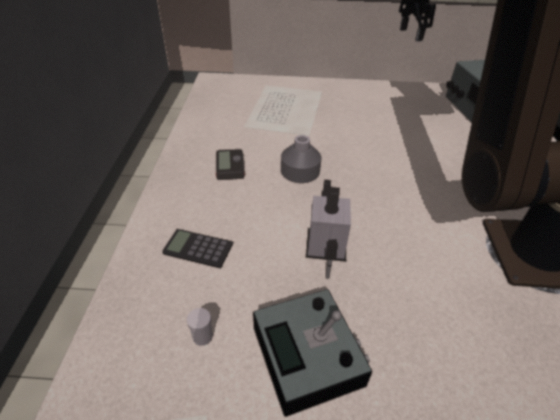

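View pics/wrist0.png

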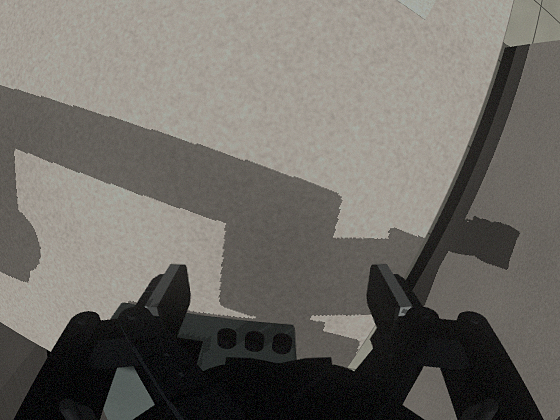

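The scene view shows the counter at about (323,140), with the toggle ball at (311,113). The stand is at (243,205) and the big probe's grip at (240,176), with small look-alikes at (268,163) and (217,225). The pot mouth is at (176,316). Next I'll measure these in 3D.

```bash
cat > h.py <<'E'
import numpy as np,cv2
from plant import ctrl
from scipy.spatial.transform import Rotation as R
def cloud(n,d):
    i=ctrl.camera_info(n);v,u=np.mgrid[:420,:560]
    P=np.stack([(u-i['cx'])/i['fx']*d,(v-i['cy'])/i['fy']*d,d],-1)
    Rm=R.from_rotvec(i['rvec']).as_matrix()
    W=(P-i['tvec'])@Rm
    W[d<=0]=np.nan
    return W
def wcloud(d,pos,q):
    i=ctrl.camera_info('wrist');v,u=np.mgrid[:420,:560]
    x=(u-i['cx'])/i['fx'];y=(v-i['cy'])/i['fy'];th=np.hypot(x,y)+1e-9
    t=np.tan(th);P=np.stack([x/th*t*d,y/th*t*d,d],-1)
    M=i['mount'];T=P@M[:3,:3].T+M[:3,3]
    W=R.from_quat(q).apply(T.reshape(-1,3)).reshape(T.shape)+pos
    W[d<=0]=np.nan
    return W
def wproj(p,pos,q):
    i=ctrl.camera_info('wrist');M=i['mount']
    T=R.from_quat(q).inv().apply(np.atleast_2d(p)-pos);C=(T-M[:3,3])@M[:3,:3]
    r=np.hypot(C[:,0],C[:,1]);th=np.arctan2(r,C[:,2])
    return np.stack([i['cx']+i['fx']*th*C[:,0]/r,i['cy']+i['fy']*th*C[:,1]/r],-1)
def proj(n,p):
    i=ctrl.camera_info(n);K=np.array([[i['fx'],0,i['cx']],[0,i['fy'],i['cy']],[0,0,1]])
    return cv2.projectPoints(np.atleast_2d(p).astype(float),i['rvec'],i['tvec'],K,None)[0][:,0]
E
python3 - <<'E'
from h import *
np.set_printoptions(precision=3,suppress=True)
for n in["scene","side"]:
    W=cloud(n,np.load(n+"0.npy"));np.save(n+"W.npy",W)
    z=W[...,2]
    print(n,"table z",np.nanmedian(z))
    # table-height blobs: connected comps above 8mm within area
    m=((z>0.02)&(z<0.3)&(W[...,0]>0.3)&(W[...,0]<1.2)&(np.abs(W[...,1])<0.7)).astype(np.uint8)
    k,l,st,c=cv2.connectedComponentsWithStats(m)
    for j in range(1,k):
        if st[j,4]>30:
            P=W[l==j];print(st[j],P.min(0),P.max(0),np.median(P,0))
pts={"scene":[(311,113),(306,144),(240,168),(268,158),(217,220),(176,316),(320,105),(355,112),(243,190)],
"side":[(336,315),(331,190),(328,184),(330,250),(301,140),(318,304),(346,358)]}
for n in pts:
    W=np.load(n+"W.npy")
    for u,v in pts[n]: print(n,u,v,np.nanmedian(W[v-1:v+2,u-1:u+2].reshape(-1,3),0))
E
python3 - <<'E'
import cv2
a=cv2.imread('pics/scene0.png')[90:260,190:370];cv2.imwrite('pics/sc_crop.png',cv2.resize(a,None,fx=4,fy=3.5,interpolation=2))
a=cv2.imread('pics/side0.png')[125:415,240:390];cv2.imwrite('pics/sd_crop.png',cv2.resize(a,None,fx=2,fy=2,interpolation=2))
E
```

```text
scene table z 0.0009797352470489538
[ 289  106   69   68 3938] [0.417 0.179 0.02 ] [0.619 0.389 0.125] [0.527 0.257 0.066]
[ 210  153   64   94 2936] [ 0.434 -0.089  0.02 ] [0.519 0.116 0.167] [ 0.485 -0.006  0.109]
[384 163  23  27 443] [0.691 0.237 0.02 ] [0.731 0.28  0.07 ] [0.713 0.247 0.062]
[ 149  297   69   70 3669] [ 0.489 -0.311  0.02 ] [ 0.597 -0.202  0.109] [ 0.559 -0.266  0.066]
[ 247  356   68   64 2869] [ 0.692 -0.308  0.02 ] [ 0.776 -0.195  0.038] [ 0.733 -0.247  0.029]
side table z 3.140054787757712e-05
[ 280  135   41   43 1278] [ 0.489 -0.302  0.02 ] [ 0.597 -0.2    0.107] [ 0.543 -0.228  0.061]
[216 149  29  27 690] [ 0.692 -0.307  0.02 ] [ 0.782 -0.193  0.037] [ 0.736 -0.244  0.028]
[ 308  179   43   95 2505] [ 0.437 -0.088  0.02 ] [0.519 0.117 0.166] [0.481 0.049 0.107]
[ 252  289  120  126 9615] [0.414 0.181 0.02 ] [0.619 0.392 0.124] [0.518 0.306 0.066]
[186 308  26  33 652] [0.691 0.24  0.021] [0.732 0.28  0.069] [0.708 0.268 0.065]
scene 311 113 [0.484 0.272 0.114]
scene 306 144 [0.508 0.212 0.077]
scene 240 168 [0.481 0.009 0.164]
scene 268 158 [0.48  0.1   0.112]
scene 217 220 [ 0.489 -0.081  0.112]
scene 176 316 [ 0.53  -0.251  0.072]
scene 320 105 [0.424 0.443 0.001]
scene 355 112 [0.548 0.386 0.065]
scene 243 190 [0.487 0.002 0.112]
side 336 315 [0.479 0.272 0.121]
side 331 190 [0.483 0.013 0.164]
side 328 184 [ 0.481 -0.071  0.11 ]
side 330 250 [0.481 0.114 0.097]
side 301 140 [ 0.545 -0.269  0.091]
side 318 304 [0.503 0.224 0.077]
side 346 358 [0.46  0.321 0.077]
```

View pics/sc_crop.png

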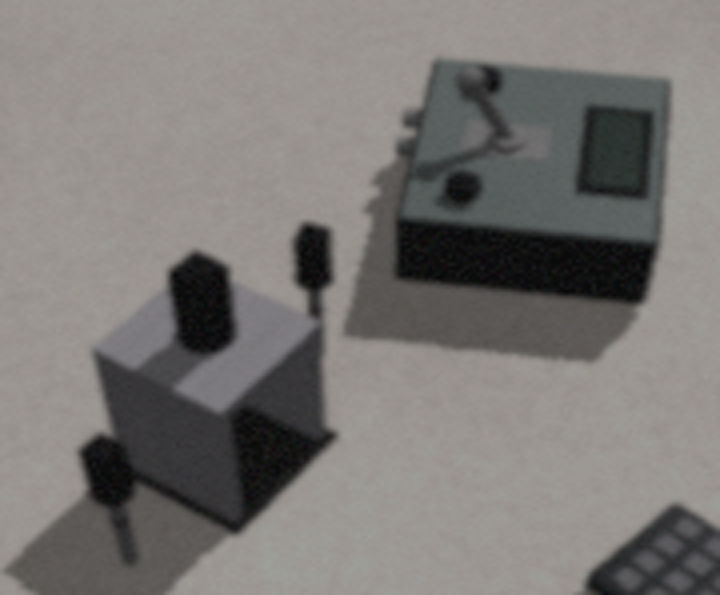

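View pics/sd_crop.png

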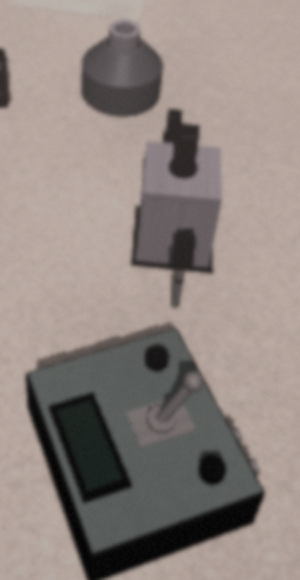

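```bash
cat >> h.py <<'E'
def plan(pos,yaw_deg):
    "tool-frame delta from current measured pose to upright pose with tool x yaw"
    s=ctrl.get_state();q=R.from_quat(s['tcp_rot'])
    y=np.radians(yaw_deg);c,n=np.cos(y),np.sin(y)
    T=R.from_matrix(np.array([[c,n,0],[n,-c,0],[0,0,-1]]).T.T)
    dp=q.inv().apply(np.array(pos)-s['eef_pos']);dr=(q.inv()*T).as_rotvec()
    print('t',s['time'],'eef',s['eef_pos'].round(4),'open',round(s['opening'],3),'F',s['contact_force'].round(2))
    x=q.as_matrix()[:,0];print('yaw now',np.degrees(np.arctan2(x[1],x[0])).round(2),'z',q.as_matrix()[:,2].round(4))
    print('dpos',dp.round(4),'drot',dr.round(4),'deg',np.degrees(np.linalg.norm(dr)).round(1))
E
python3 - <<'E'
from h import *
np.set_printoptions(precision=4,suppress=True)
def fit(name,f):
    for n in["scene","side"]:
        W=np.load(n+"W.npy");P=W[f(W)];
        r=cv2.minAreaRect((P[:,:2]*1000).astype(np.float32));print(name,n,len(P),np.array(r[0]),np.array(r[1]),r[2],'med',np.median(P,0),'zmin/max',P[:,2].min(),P[:,2].max())
def box(x0,x1,y0,y1,z0,z1):
    return lambda W:(W[...,0]>x0)&(W[...,0]<x1)&(W[...,1]>y0)&(W[...,1]<y1)&(W[...,2]>z0)&(W[...,2]<z1)
fit('counter top',box(.38,.65,.17,.42,.06,.07))
fit('knobA',box(.49,.53,.19,.235,.072,.082))
fit('knobB',box(.43,.48,.30,.34,.072,.082))
fit('ball',box(.44,.54,.24,.30,.106,.13))
fit('bar',box(.44,.54,.24,.30,.07,.106))
fit('stand',box(.42,.54,-.06,.06,.106,.114))
fit('grip top',box(.45,.52,-.03,.03,.161,.17))
fit('grip',box(.45,.52,-.03,.03,.122,.17))
fit('lookA',box(.45,.52,.06,.13,.05,.17))
fit('lookB',box(.45,.52,-.13,-.06,.05,.17))
fit('pot top',box(.48,.62,-.33,-.19,.1,.11))
fit('pot tube',box(.48,.62,-.33,-.19,.085,.112))
fit('pot',box(.48,.62,-.33,-.19,.01,.05))
E
```

```text
counter top scene 2813 [518.1772 285.0656] [150.0888 171.8917] 23.16347312927246 med [0.5269 0.2725 0.0664] zmin/max 0.06004154546939749 0.06998118083088427
counter top side 7807 [518.0301 285.9231] [150.4591 170.473 ] 23.286462783813477 med [0.5232 0.3008 0.0659] zmin/max 0.06000566365046142 0.06997402948186153
knobA scene 65 [502.6485 219.0377] [20.507  21.7914] 81.29070281982422 med [0.5038 0.217  0.0768] zmin/max 0.07223709876796662 0.07964560927610623
knobA side 117 [503.2997 219.6498] [21.1894 20.5739] 29.942777633666992 med [0.5033 0.2211 0.0767] zmin/max 0.07213908520525111 0.07945213788379636
knobB scene 29 [464.3362 323.5788] [11.7414 23.4131] 43.733985900878906 med [0.4651 0.3237 0.0773] zmin/max 0.07216689149288069 0.07929924223782372
knobB side 151 [460.243  320.9692] [20.4792 20.4852] 1.1686047315597534 med [0.4601 0.3218 0.0769] zmin/max 0.07213111702363881 0.08041308866305649
ball scene 51 [478.7867 265.405 ] [16.5886 13.1499] 18.86086654663086 med [0.4806 0.2657 0.1178] zmin/max 0.10747934384001516 0.12524020298140104
ball side 104 [478.2032 269.7797] [15.1253 15.288
[... 2103 characters left out ...]
016 med [ 0.5426 -0.2549  0.1042] zmin/max 0.1000540133620444 0.10665536171566109
pot tube scene 531 [ 542.849  -255.8956] [38.858  40.3263] 42.267425537109375 med [ 0.5448 -0.2571  0.1045] zmin/max 0.08506311730946312 0.10870995570599402
pot tube side 201 [ 543.3485 -254.4219] [39.8013 41.1231] 37.852725982666016 med [ 0.5436 -0.2476  0.0987] zmin/max 0.08508016414400896 0.10665536171566109
pot scene 556 [ 551.4407 -262.9198] [107.6635  88.1365] 49.144100189208984 med [ 0.5879 -0.2794  0.0313] zmin/max 0.01005814124211995 0.04998853062227162
pot side 476 [ 538.7641 -239.9733] [100.5288  81.5845] 34.52605438232422 med [ 0.5437 -0.2092  0.0304] zmin/max 0.01019016323365994 0.04995304746692885
```

The two cameras agree within about 1.5 mm:

| Item | Position (m) | Yaw |
|---|---|---|
| Counter centre | (0.518, 0.2855) | 23.2° |
| Toggle ball | about (0.478, 0.268) | – |
| Probe | (0.4776, 0.0117) | about -2.5° |
| Pot mouth | (0.543, -0.2555) | – |

I'll push the toggle first, going round through a waypoint.

```bash
python3 -c "
from h import *
plan([0.50,-0.15,0.26],23.2)"
```

```text
t 0.15 eef [ 0.2325 -0.6332  0.2472] open 1.003 F [-0.19 -0.35  0.08]
yaw now 20.15 z [-4.0e-04  1.8e-03 -1.0e+00]
dpos [ 0.4176 -0.3614 -0.012 ] drot [-0.0019 -0.0003 -0.0532] deg 3.0
```

Request:
carry_out(
  commands=[
    {"delta_pos":[0.032,-0.026,-0.012],"delta_rot":[0,0,-0.053],"claw":0},
    {"delta_pos":[0.064,-0.055,-0.012],"delta_rot":[0,0,-0.053],"claw":0},
    {"delta_pos":[0.095,-0.082,-0.012],"delta_rot":[0,0,-0.053],"claw":0},
    {"delta_pos":[0.126,-0.109,-0.012],"delta_rot":[0,0,-0.053],"claw":0},
    {"delta_pos":[0.157,-0.136,-0.012],"delta_rot":[0,0,-0.053],"claw":0},
    {"delta_pos":[0.188,-0.163,-0.012],"delta_rot":[0,0,-0.053],"claw":0},
    {"delta_pos":[0.219,-0.19,-0.012],"delta_rot":[0,0,-0.053],"claw":0},
    {"delta_pos":[0.25,-0.217,-0.012],"delta_rot":[0,0,-0.053],"claw":0},
  ],
  force=40,
)

```text
time: 0.82
eef_pos: [0.3929, -0.3412, 0.2594]
tcp_rot: [0.98, 0.201, 0.0, -0.001]
contact_force: [0.8, 0.4, 0.4]
opening: -0.002
```

```bash
python3 -c "
from h import *
plan([0.50,-0.12,0.26],23.2)"
```

```text
t 0.8167 eef [ 0.3929 -0.3412  0.2594] open -0.002 F [0.78 0.38 0.42]
yaw now 23.17 z [-4.0e-04  2.2e-03 -1.0e+00]
dpos [ 0.1856 -0.1612 -0.0002] drot [-0.0022 -0.0005 -0.0005] deg 0.1
```

Request:
carry_out(
  commands=[
    {"delta_pos":[0.186,-0.161,0],"delta_rot":[0,0,0],"claw":0},
    {"delta_pos":[0.186,-0.161,0],"delta_rot":[0,0,0],"claw":0},
    {"delta_pos":[0.186,-0.161,0],"delta_rot":[0,0,0],"claw":0},
    {"delta_pos":[0.186,-0.161,0],"delta_rot":[0,0,0],"claw":0},
    {"delta_pos":[0.186,-0.161,0],"delta_rot":[0,0,0],"claw":0},
    {"delta_pos":[0.186,-0.161,0],"delta_rot":[0,0,0],"claw":0},
    {"delta_pos":[0.186,-0.161,0],"delta_rot":[0,0,0],"claw":0},
  ],
)

```text
time: 1.4
eef_pos: [0.5021, -0.1142, 0.2597]
tcp_rot: [0.979, 0.204, 0.001, -0.002]
contact_force: [0.5, 0.8, 0.3]
opening: 0.001
```

```bash
python3 -c "
from h import *
plan([0.441,0.2525,0.22],23.2)"
```

```text
t 1.4 eef [ 0.5021 -0.1142  0.2597] open 0.001 F [0.55 0.79 0.32]
yaw now 23.57 z [ 4.0e-04  4.9e-03 -1.0e+00]
dpos [ 0.0906 -0.3604  0.0415] drot [-0.0043 -0.0023  0.0064] deg 0.5
```

Request:
carry_out(
  commands=[
    {"delta_pos":[0.091,-0.36,0.02],"delta_rot":[0,0,0],"claw":0},
    {"delta_pos":[0.091,-0.36,0.02],"delta_rot":[0,0,0],"claw":0},
    {"delta_pos":[0.091,-0.36,0.02],"delta_rot":[0,0,0],"claw":0},
    {"delta_pos":[0.091,-0.36,0.02],"delta_rot":[0,0,0],"claw":0},
    {"delta_pos":[0.091,-0.36,0.02],"delta_rot":[0,0,0],"claw":0},
    {"delta_pos":[0.091,-0.36,0.02],"delta_rot":[0,0,0],"claw":0},
    {"delta_pos":[0.091,-0.36,0.02],"delta_rot":[0,0,0],"claw":0},
    {"delta_pos":[0.091,-0.36,0.02],"delta_rot":[0,0,0],"claw":0},
  ],
)

```text
time: 2.07
eef_pos: [0.4475, 0.2104, 0.2435]
tcp_rot: [0.979, 0.204, 0.001, -0.002]
contact_force: [0.6, -0.7, 0.3]
opening: -0.003
```

```bash
python3 -c "
from h import *
plan([0.441,0.2525,0.117],23.2)"
```

```text
t 2.0667 eef [0.4475 0.2104 0.2435] open -0.003 F [ 0.58 -0.67  0.34]
yaw now 23.56 z [ 7.0e-04  4.8e-03 -1.0e+00]
dpos [ 0.0105 -0.0407  0.1267] drot [-0.0041 -0.0026  0.0062] deg 0.5
```

Level it over the spot first, then go down.

Request:
carry_out(
  commands=[
    {"delta_pos":[0.01,-0.041,0.01],"delta_rot":[-0.004,-0.003,0.006],"claw":0},
    {"delta_pos":[0.01,-0.041,0.04],"delta_rot":[-0.004,-0.003,0.006],"claw":0},
    {"delta_pos":[0.01,-0.041,0.08],"delta_rot":[-0.004,-0.003,0.006],"claw":0},
    {"delta_pos":[0.01,-0.041,0.11],"delta_rot":[-0.004,-0.003,0.006],"claw":0},
    {"delta_pos":[0.01,-0.041,0.127],"delta_rot":[-0.004,-0.003,0.006],"claw":0},
    {"delta_pos":[0.01,-0.041,0.127],"delta_rot":[-0.004,-0.003,0.006],"claw":0},
    {"delta_pos":[0.01,-0.041,0.127],"delta_rot":[-0.004,-0.003,0.006],"claw":0},
  ],
)

```text
time: 2.65
eef_pos: [0.4398, 0.2523, 0.1158]
tcp_rot: [0.98, 0.201, -0.002, 0.0]
contact_force: [0.0, 0.1, 0.7]
opening: -0.006
```

```bash
python3 -c "
from h import *
plan([0.441+.919*.07,0.2525+.394*.07,0.117],23.2)
for n in ['side','wrist']:
    p,d=ctrl.read_camera(n);cv2.imwrite(f'pics/{n}1.png',p[:,:,::-1])
"
```

```text
t 2.65 eef [0.4398 0.2523 0.1158] open -0.006 F [0.05 0.07 0.69]
yaw now 23.2 z [-0.003 -0.001 -1.   ]
dpos [ 0.0712  0.0002 -0.0014] drot [-0.0003  0.0031  0.    ] deg 0.2
```

View pics/side1.png

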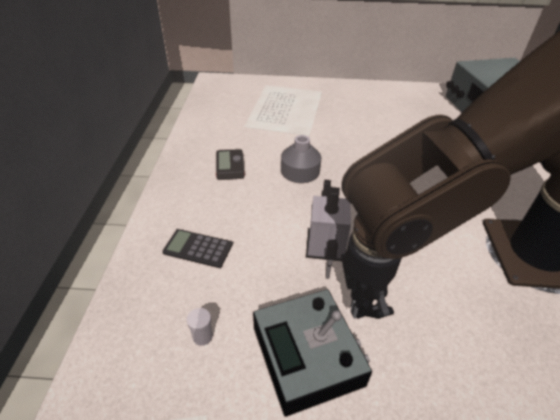

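View pics/wrist1.png

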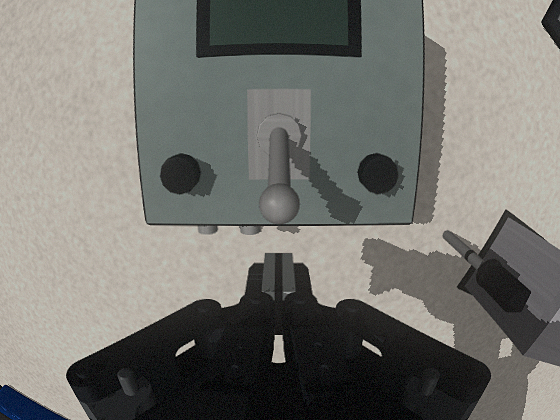

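The wrist view shows the toggle ball at (279,204), straight ahead of the closed fingertips at (280,265). I'll push along tool x.

Request:
carry_out(
  commands=[
    {"delta_pos":[0.01,0,0],"delta_rot":[0,0.003,0],"claw":0},
    {"delta_pos":[0.018,0,0],"delta_rot":[0,0.003,0],"claw":0},
    {"delta_pos":[0.024,0,0],"delta_rot":[0,0.003,0],"claw":0},
    {"delta_pos":[0.03,0,0],"delta_rot":[0,0.003,0],"claw":0},
    {"delta_pos":[0.036,0,0],"delta_rot":[0,0.003,0],"claw":0},
    {"delta_pos":[0.042,0,0],"delta_rot":[0,0.003,0],"claw":0},
    {"delta_pos":[0.048,0,0],"delta_rot":[0,0.003,0],"claw":0},
    {"delta_pos":[0.053,0,0],"delta_rot":[0,0.003,0],"claw":0},
  ],
)

```text
time: 3.42
eef_pos: [0.4913, 0.2741, 0.1185]
tcp_rot: [0.98, 0.201, 0.003, -0.001]
contact_force: [0.5, 0.1, 0.7]
opening: 0.001
```

```bash
python3 -c "
from h import *
plan([0.441,0.2525,0.24],23.2)
for n in ['wrist']:
    p,d=ctrl.read_camera(n);cv2.imwrite(f'pics/{n}2.png',p[:,:,::-1])
"
```

```text
t 3.4167 eef [0.4913 0.2741 0.1185] open 0.001 F [0.5  0.15 0.72]
yaw now 23.19 z [ 0.0059  0.0024 -1.    ]
dpos [-0.054   0.     -0.1218] drot [ 0.0002 -0.0064 -0.0002] deg 0.4
```

View pics/wrist2.png

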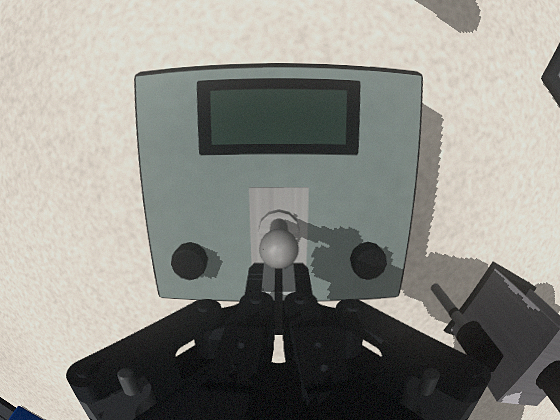

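The ball is at (279,248) and still against the fingers, so I'll push further.

Request:
carry_out(
  commands=[
    {"delta_pos":[0.006,0,0],"delta_rot":[0,0,0],"claw":0},
    {"delta_pos":[0.012,0,0],"delta_rot":[0,0,0],"claw":0},
    {"delta_pos":[0.016,0,0],"delta_rot":[0,0,0],"claw":0},
    {"delta_pos":[0.016,0,0],"delta_rot":[0,0,0],"claw":0},
    {"delta_pos":[0.016,0,0],"delta_rot":[0,0,0],"claw":0},
  ],
)

```text
time: 3.88
eef_pos: [0.5029, 0.279, 0.118]
tcp_rot: [0.98, 0.201, -0.004, 0.001]
contact_force: [-11.3, -4.4, 8.0]
opening: -0.002
```

```bash
python3 -c "
from h import *
plan([0.45,0.255,0.25],23.2)
for n in ['wrist']:
    p,d=ctrl.read_camera(n);cv2.imwrite(f'pics/{n}3.png',p[:,:,::-1])
"
```

```text
t 3.8833 eef [0.5029 0.279  0.118 ] open -0.002 F [-11.26  -4.38   7.97]
yaw now 23.23 z [-0.0066 -0.0034 -1.    ]
dpos [-0.059   0.0012 -0.1315] drot [0.0005 0.0074 0.0006] deg 0.4
```

View pics/wrist3.png

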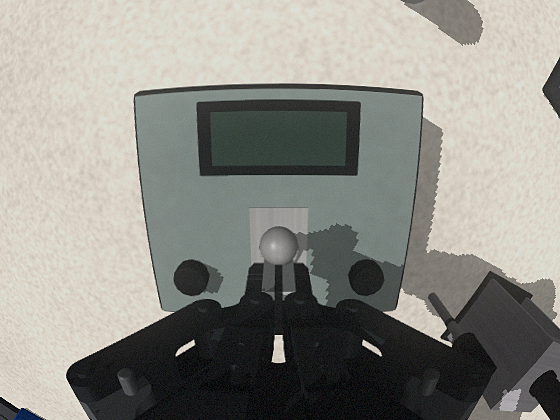

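The fingers' front face is now at the "on" end position, and the 12 N reaction comes from the toggle's stop. I'll retract and check.

Request:
carry_out(
  commands=[
    {"delta_pos":[-0.03,0,0],"delta_rot":[0,0,0],"claw":0},
    {"delta_pos":[-0.059,0,-0.01],"delta_rot":[0,0,0],"claw":0},
    {"delta_pos":[-0.059,0,-0.05],"delta_rot":[0,0.007,0],"claw":0},
    {"delta_pos":[-0.059,0,-0.09],"delta_rot":[0,0.007,0],"claw":0},
    {"delta_pos":[-0.059,0,-0.13],"delta_rot":[0,0.007,0],"claw":0},
    {"delta_pos":[-0.059,0,-0.132],"delta_rot":[0,0.007,0],"claw":100},
  ],
)

```text
time: 4.43
eef_pos: [0.4536, 0.2576, 0.2603]
tcp_rot: [0.979, 0.201, 0.008, -0.001]
contact_force: [1.1, -0.2, 1.7]
opening: 0.13
```

```bash
python3 -c "
from h import *
plan([0.4776,0.0117,0.24],-2.6)
plan([0.4776,0.0117,0.24],87.4)
print(ctrl.get_state()['qpos'])
for n in ['wrist','scene','side']:
    p,d=ctrl.read_camera(n);cv2.imwrite(f'pics/{n}4.png',p[:,:,::-1])
    if n=='side':
        W=cloud(n,d);m=(W[...,2]>.106)&(W[...,2]<.13)&(abs(W[...,0]-.52)<.06)&(abs(W[...,1]-.28)<.04);print(m.sum(),np.median(W[m],0))
"
```

```text
t 4.4333 eef [0.4536 0.2576 0.2603] open 0.13 F [ 1.13 -0.18  1.69]
yaw now 23.24 z [ 0.0163  0.0049 -0.9999]
dpos [-0.0753  0.2354  0.0195] drot [-0.0019 -0.017   0.451 ] deg 25.9
t 4.4333 eef [0.4536 0.2576 0.2603] open 0.13 F [ 1.13 -0.18  1.69]
yaw now 23.24 z [ 0.0163  0.0049 -0.9999]
dpos [-0.0753  0.2354  0.0195] drot [ 0.0112 -0.014  -1.1197] deg 64.2
[ 3.22085329e-01 -7.40576848e-02  1.94598178e+00 -5.11950017e-04
  1.25267516e+00  1.48735766e+00]
95 [0.52179751 0.29051831 0.11989141]
```

View pics/wrist4.png

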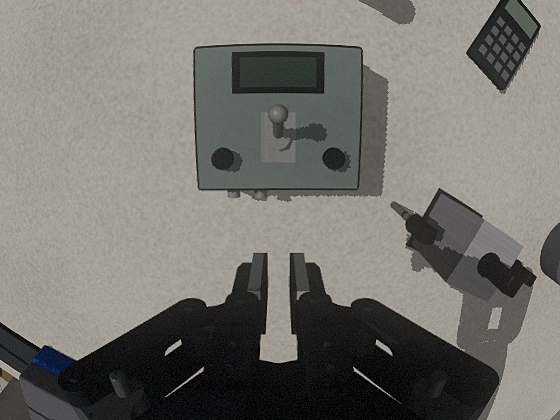

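The toggle is on: the ball is at (279,113), leaning towards the display. Next I'll move over the probe, with tool yaw -2.6°.

Request:
carry_out(
  commands=[
    {"delta_pos":[-0.075,0.235,0.01],"delta_rot":[-0.002,-0.017,0.451],"claw":80},
    {"delta_pos":[-0.075,0.235,0.01],"delta_rot":[-0.002,-0.017,0.451],"claw":80},
    {"delta_pos":[-0.075,0.235,0.01],"delta_rot":[-0.002,-0.017,0.451],"claw":80},
    {"delta_pos":[-0.075,0.235,0.01],"delta_rot":[-0.002,-0.017,0.451],"claw":80},
    {"delta_pos":[-0.075,0.235,0.01],"delta_rot":[-0.002,-0.017,0.451],"claw":80},
    {"delta_pos":[-0.075,0.235,0.01],"delta_rot":[-0.002,-0.017,0.451],"claw":80},
    {"delta_pos":[-0.075,0.235,0.01],"delta_rot":[-0.002,-0.017,0.451],"claw":80},
    {"delta_pos":[-0.075,0.235,0.01],"delta_rot":[-0.002,-0.017,0.451],"claw":80},
  ],
)

```text
time: 5.25
eef_pos: [0.4729, 0.0092, 0.2388]
tcp_rot: [1.0, -0.025, -0.009, 0.002]
contact_force: [-0.4, 0.3, 0.6]
opening: 0.801
```

```bash
python3 -c "
from h import *
np.set_printoptions(precision=4,suppress=True)
plan([0.4776,0.0117,0.14],-2.6)
s=ctrl.get_state()
p,d=ctrl.read_camera('wrist');cv2.imwrite('pics/wrist5.png',p[:,:,::-1])
W=wcloud(d,s['eef_pos'],s['tcp_rot'])
for nm,lo,hi in(('top',.158,.17),('stand',.105,.115)):
  m=(W[...,2]>lo)&(W[...,2]<hi)&(abs(W[...,0]-.4776)<.06)&(abs(W[...,1]-.0117)<.05)
  if nm=='top': m&=(abs(W[...,0]-.4776)<.03)&(abs(W[...,1]-.0117)<.03)
  P=W[m];print(nm,len(P),cv2.minAreaRect((P[:,:2]*1000).astype(np.float32)),np.median(P,0))
"
```

```text
t 5.25 eef [0.4729 0.0092 0.2388] open 0.801 F [-0.36  0.32  0.6 ]
yaw now -2.87 z [-0.0186 -0.0036 -0.9998]
dpos [ 0.0064 -0.0031  0.0987] drot [ 0.0044  0.0184 -0.0047] deg 1.1
top 1074 ((477.3856506347656, 10.103174209594727), (21.96653938293457, 22.466760635375977), 86.2408218383789) [0.4786 0.0102 0.163 ]
stand 7437 ((477.0630187988281, 10.654182434082031), (80.33175659179688, 80.5801773071289), 87.40945434570312) [0.4871 0.01   0.1092]
```

View pics/wrist5.png

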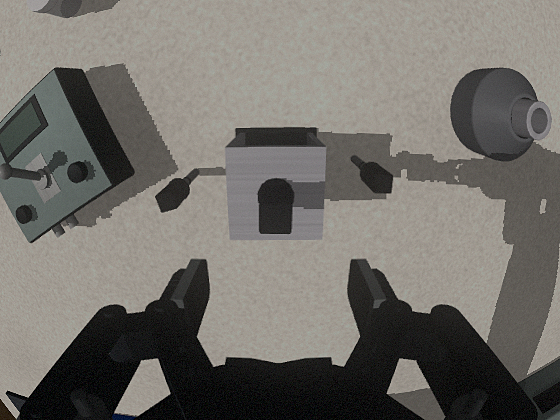

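The wrist cloud confirms the probe at (0.4775, 0.0108), yaw about -2.8°. The grip top shows at (275,215), between the look-alikes. I'll descend.

Request:
carry_out(
  commands=[
    {"delta_pos":[0.006,-0.002,0.01],"delta_rot":[0.004,0.018,-0.002],"claw":75},
    {"delta_pos":[0.006,-0.002,0.03],"delta_rot":[0.004,0.018,-0.002],"claw":75},
    {"delta_pos":[0.006,-0.002,0.06],"delta_rot":[0.004,0.018,-0.002],"claw":75},
    {"delta_pos":[0.006,-0.002,0.08],"delta_rot":[0.004,0.018,-0.002],"claw":75},
    {"delta_pos":[0.006,-0.002,0.09],"delta_rot":[0.004,0.018,-0.002],"claw":75},
    {"delta_pos":[0.006,-0.002,0.09],"delta_rot":[0.004,0.018,-0.002],"claw":75},
    {"delta_pos":[0.006,-0.002,0.09],"delta_rot":[0.004,0.018,-0.002],"claw":75},
  ],
)

```text
time: 5.88
eef_pos: [0.4773, 0.013, 0.1488]
tcp_rot: [1.0, -0.022, -0.0, -0.0]
contact_force: [0.2, -0.1, 0.7]
opening: 0.755
```

```bash
python3 -c "
from h import *
plan([0.4775,0.011,0.139],-2.8)
"
```

```text
t 5.8833 eef [0.4773 0.013  0.1488] open 0.755 F [ 0.17 -0.09  0.66]
yaw now -2.51 z [-0.001  0.    -1.   ]
dpos [0.0003 0.002  0.0098] drot [0.     0.001  0.0051] deg 0.3
```

Request:
carry_out(
  commands=[
    {"delta_pos":[0,0.002,0.006],"delta_rot":[0,0.001,0.005],"claw":75},
    {"delta_pos":[0,0.002,0.01],"delta_rot":[0,0.001,0.005],"claw":75},
    {"delta_pos":[0,0.002,0.01],"delta_rot":[0,0.001,0.005],"claw":40},
    {"delta_pos":[0,0.002,0.01],"delta_rot":[0,0.001,0.005],"claw":30},
    {"delta_pos":[0,0.002,0.01],"delta_rot":[0,0.001,0.005],"claw":0},
    {"delta_pos":[0,0.002,0.01],"delta_rot":[0,0.001,0.005],"claw":0},
    {"delta_pos":[0,0.002,0.01],"delta_rot":[0,0.001,0.005],"claw":0},
    {"delta_pos":[0,0.002,0.01],"delta_rot":[0,0.001,0.005],"claw":0},
  ],
  force=60,
)

```text
time: 6.55
eef_pos: [0.4776, 0.0108, 0.1395]
tcp_rot: [1.0, -0.024, 0.001, 0.0]
contact_force: [-0.8, -0.3, 1.8]
opening: 0.251
```

```bash
python3 -c "
from h import *
plan([0.4775,0.011,0.26],-2.8)
print(ctrl.get_state()['wrist_torque'])
"
```

```text
t 6.55 eef [0.4776 0.0108 0.1395] open 0.251 F [-0.78 -0.34  1.77]
yaw now -2.8 z [ 1.3e-03 -3.0e-04 -1.0e+00]
dpos [ 0.     -0.0002 -0.1205] drot [ 0.0003 -0.0013 -0.0001] deg 0.1
[-0.02778486  0.00736961  0.02507374]
```

Gripped: the opening is 21 mm. Now lift straight up.

Request:
carry_out(
  commands=[
    {"delta_pos":[0,0,-0.006],"delta_rot":[0,0,0],"claw":0},
    {"delta_pos":[0,0,-0.018],"delta_rot":[0,0,0],"claw":0},
    {"delta_pos":[0,0,-0.035],"delta_rot":[0,0,0],"claw":0},
    {"delta_pos":[0,0,-0.055],"delta_rot":[0,0,0],"claw":0},
    {"delta_pos":[0,0,-0.08],"delta_rot":[0,0,0],"claw":0},
    {"delta_pos":[0,0,-0.105],"delta_rot":[0,0,0],"claw":0},
    {"delta_pos":[0,0,-0.125],"delta_rot":[0,0,0],"claw":0},
    {"delta_pos":[0,0,-0.135],"delta_rot":[0,0,0],"claw":0},
  ],
)

```text
time: 7.22
eef_pos: [0.4783, 0.0107, 0.2777]
tcp_rot: [1.0, -0.024, 0.003, 0.0]
contact_force: [0.4, 0.1, -1.3]
opening: 0.249
```

Request:
carry_out(
  commands=[
    {"delta_pos":[0,0,-0.005],"delta_rot":[0,0,0],"claw":0},
    {"delta_pos":[0,0,-0.005],"delta_rot":[0,0,0],"claw":0},
    {"delta_pos":[0,0,-0.005],"delta_rot":[0,0,0],"claw":0},
  ],
)

```text
time: 7.47
eef_pos: [0.4778, 0.0108, 0.2817]
tcp_rot: [1.0, -0.024, 0.002, 0.0]
contact_force: [-0.6, -0.6, -2.3]
opening: 0.251
```

```bash
cat >m.py <<'E'
from h import *
np.set_printoptions(precision=4,suppress=True)
def stem(tag,exp=None,below=0.03):
    "measure stem axis of held probe in TCP-relative terms, from scene/side clouds"
    s=ctrl.get_state();e=s['eef_pos'];out=[]
    for n in('scene','side'):
        p,d=ctrl.read_camera(n);cv2.imwrite(f'pics/{n}{tag}.png',p[:,:,::-1]);np.save(f'{n}{tag}.npy',d)
        W=cloud(n,d)
        for lo,hi in((-.12,-.09),(-.09,-.06),(-.06,-.04)):
            m=(W[...,2]-e[2]>lo)&(W[...,2]-e[2]<hi)&(np.hypot(W[...,0]-e[0],W[...,1]-e[1])<.03)
            P=W[m]
            if len(P)<4: print(n,lo,len(P));continue
            c=(R.from_rotvec(ctrl.camera_info(n)['rvec']).inv().apply(-ctrl.camera_info(n)['tvec']))
            v=P.mean(0)-c;v=v[:2]/np.linalg.norm(v[:2])
            lat=np.array([-v[1],v[0]]);L=(P[:,:2]-e[:2])@lat;F=(P[:,:2]-e[:2])@v
            print(n,lo,hi,len(P),'lateral mid off mm',1e3*(L.min()+L.max())/2,'width',1e3*(np.ptp(L)),'near',1e3*F.min(),'lat',lat)
        m=(W[...,2]-e[2]>-.16)&(W[...,2]-e[2]<-.05)&(np.hypot(W[...,0]-e[0],W[...,1]-e[1])<.02);print(n,'tip z rel',W[m][:,2].min()-e[2])
E
python3 -c "
from m import *
plan([0.4775,0.011,0.28],-2.8)
stem('6')
s=ctrl.get_state();p,d=ctrl.read_camera('wrist');cv2.imwrite('pics/wrist6.png',p[:,:,::-1])
"
```

```text
t 7.4667 eef [0.4778 0.0108 0.2817] open 0.251 F [-0.62 -0.57 -2.32]
yaw now -2.8 z [ 0.0042 -0.0008 -1.    ]
dpos [-0.0004 -0.0002  0.0017] drot [ 0.0006 -0.0042 -0.0001] deg 0.2
scene -0.12 -0.09 71 lateral mid off mm -0.506522389080086 width 11.236489104128664 near -5.562090787171819 lat [-0.7542 -0.6566]
scene -0.09 -0.06 85 lateral mid off mm -0.4702320725237254 width 11.441006626505786 near -5.8962778446145485 lat [-0.7542 -0.6566]
scene -0.06 -0.04 59 lateral mid off mm -0.4779496263971413 width 11.516917137094111 near -6.2858326437985355 lat [-0.7541 -0.6568]
scene tip z rel -0.12304071798562616
side -0.12 -0.09 74 lateral mid off mm -0.3153142914478868 width 11.84394412334977 near -7.595756706764874 lat [ 0.9915 -0.1302]
side -0.09 -0.06 78 lateral mid off mm -0.6330419657077373 width 12.330271239865974 near -8.360535419813894 lat [ 0.9914 -0.131 ]
side -0.06 -0.04 57 lateral mid off mm -0.42321031583343516 width 11.853762504445266 near -7.5482201992955105 lat [ 0.9915 -0.1302]
side tip z rel -0.1250070604230586
```

View pics/scene6.png

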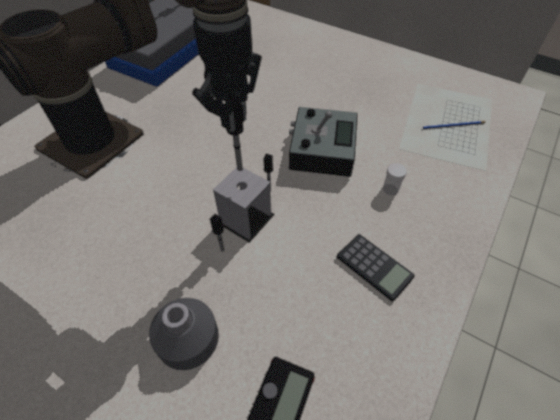

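View pics/wrist6.png

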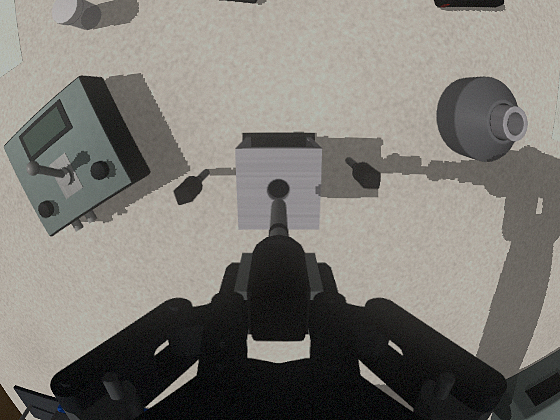

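View pics/side6.png

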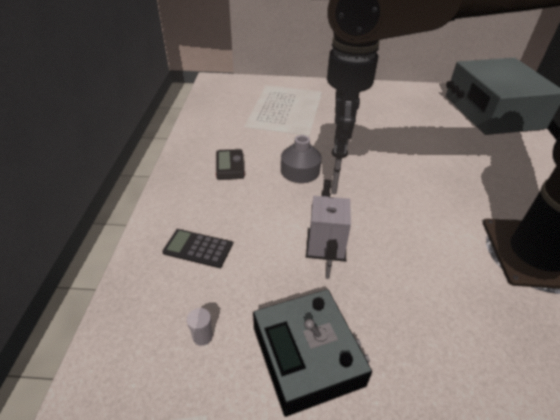

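The probe hangs upright, with its stem axis within about 1 mm of the TCP and the tip 124.5 mm below it. Next I'll move over the pot.

```bash
python3 -c "
from m import *
plan([0.5436,-0.2565,0.28],-2.8)
"
```

```text
t 7.6167 eef [0.4775 0.0109 0.2808] open 0.251 F [-0.31 -0.23 -1.23]
yaw now -2.8 z [ 0.0023 -0.0004 -1.    ]
dpos [0.0791 0.2638 0.001 ] drot [ 0.0003 -0.0023 -0.    ] deg 0.1
```

Request:
carry_out(
  commands=[
    {"delta_pos":[0.005,0.016,0],"delta_rot":[0,-0.002,0],"claw":0},
    {"delta_pos":[0.014,0.046,0],"delta_rot":[0,-0.002,0],"claw":0},
    {"delta_pos":[0.024,0.081,0],"delta_rot":[0,-0.002,0],"claw":0},
    {"delta_pos":[0.035,0.116,0],"delta_rot":[0,-0.002,0],"claw":0},
    {"delta_pos":[0.045,0.151,0],"delta_rot":[0,-0.002,0],"claw":0},
    {"delta_pos":[0.056,0.186,0],"delta_rot":[0,-0.002,0],"claw":0},
    {"delta_pos":[0.065,0.217,0],"delta_rot":[0,-0.002,0],"claw":0},
    {"delta_pos":[0.072,0.241,0],"delta_rot":[0,-0.002,0],"claw":0},
  ],
)

```text
time: 8.28
eef_pos: [0.5374, -0.2358, 0.2793]
tcp_rot: [1.0, -0.025, -0.001, -0.0]
contact_force: [0.8, 0.4, -0.9]
opening: 0.249
```

```bash
python3 -c "
from m import *
plan([0.5436,-0.2565,0.28],-2.8)
"
```

```text
t 8.2833 eef [ 0.5374 -0.2358  0.2793] open 0.249 F [ 0.8   0.43 -0.92]
yaw now -2.89 z [-0.0019  0.0005 -1.    ]
dpos [ 0.0073  0.0203 -0.0008] drot [-0.0005  0.0019 -0.0016] deg 0.1
```

Request:
carry_out(
  commands=[
    {"delta_pos":[0.004,0.012,-0.001],"delta_rot":[0,0.002,0],"claw":0},
    {"delta_pos":[0.007,0.02,-0.001],"delta_rot":[0,0.002,0],"claw":0},
    {"delta_pos":[0.007,0.02,-0.001],"delta_rot":[0,0.002,0],"claw":0},
    {"delta_pos":[0.007,0.02,-0.001],"delta_rot":[0,0.002,0],"claw":0},
    {"delta_pos":[0.007,0.02,-0.001],"delta_rot":[0,0.002,0],"claw":0},
    {"delta_pos":[0.007,0.02,-0.001],"delta_rot":[0,0.002,0],"claw":0},
  ],
)

```text
time: 8.78
eef_pos: [0.5434, -0.2547, 0.2804]
tcp_rot: [1.0, -0.024, 0.0, -0.0]
contact_force: [0.5, -0.4, -0.7]
opening: 0.253
```

```bash
cat > mouth.py <<'E'
from m import *
def mouth(n,W):
    m=(W[...,2]>.1)&(W[...,2]<.11)&(np.hypot(W[...,0]-.543,W[...,1]+.2555)<.03)
    P=W[m];q=(P[:,:2]*1000).astype(np.float32)
    (c,r)=cv2.minEnclosingCircle(q);print('mouth',n,len(P),'encl',np.array(c),r,'rect',cv2.minAreaRect(q)[0],'z',np.median(P[:,2]))
E
python3 -c "
from mouth import *
plan([0.5436,-0.2565,0.28],-2.8)
stem('7')
for n in('scene','side'): mouth(n,cloud(n,np.load(n+'7.npy')))
s=ctrl.get_state();p,d=ctrl.read_camera('wrist');cv2.imwrite('pics/wrist7.png',p[:,:,::-1]);mouth('wrist',wcloud(d,s['eef_pos'],s['tcp_rot']))
for n in('scene','side'):
    u,v=proj(n,[.543,-.2556,.14])[0].astype(int);a=cv2.imread(f'pics/{n}7.png')[v-60:v+60,u-60:u+60];cv2.imwrite(f'pics/{n}7c.png',cv2.resize(a,None,fx=4,fy=4,interpolation=2))
a=np.hstack([cv2.imread(f'pics/{n}7c.png')[:,40:440] for n in('scene','side')]);cv2.imwrite('pics/c7.png',a)
"
```

```text
t 8.7833 eef [ 0.5434 -0.2547  0.2804] open 0.253 F [ 0.49 -0.45 -0.72]
yaw now -2.8 z [ 0.0002  0.0007 -1.    ]
dpos [0.0003 0.0018 0.0004] drot [-0.0007 -0.0001  0.    ] deg 0.0
scene -0.12 -0.09 89 lateral mid off mm -0.6089034688714243 width 11.492955054452105 near -4.6350231506077595 lat [-0.4079 -0.913 ]
scene -0.09 -0.06 107 lateral mid off mm -0.8241986676001171 width 12.393421478652474 near -5.200827359810899 lat [-0.4073 -0.9133]
scene -0.06 -0.04 63 lateral mid off mm -0.712232708069875 width 11.55811985050001 near -5.024837458258183 lat [-0.4079 -0.913 ]
scene tip z rel -0.12286014717386876
side -0.12 -0.09 52 lateral mid off mm -0.3140286831758727 width 11.76360381047831 near -8.482148248257186 lat [ 0.9998 -0.0179]
side -0.09 -0.06 59 lateral mid off mm -0.3934443354409508 width 12.278289378149651 near -9.357495539352458 lat [ 0.9998 -0.0176]
side -0.06 -0.04 37 lateral mid off mm -0.880618329957348 width 10.55082336166343 near -7.88687122953524 lat [ 0.9998 -0.0185]
side tip z rel -0.12330074098965693
mouth scene 353 encl [ 542.5509 -256.4422] 20.262102127075195 rect (542.65869140625, -256.4176940917969) z 0.1054088294659758
mouth side 92 encl [ 543.195  -255.1679] 21.32729148864746 rect (544.0470581054688, -256.4425048828125) z 0.10393069368787705
mouth wrist 728 encl [ 543.4121 -258.1116] 20.404577255249023 rect (544.438720703125, -258.05328369140625) z 0.1038947997266218
```

View pics/c7.png

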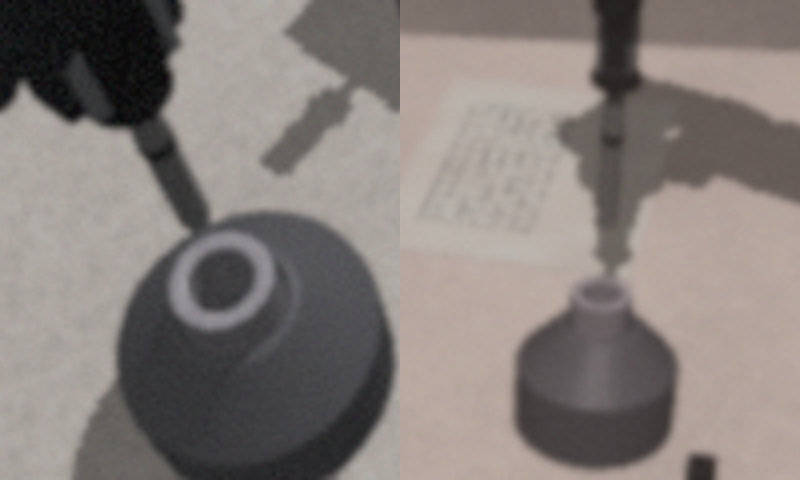

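View pics/wrist7.png

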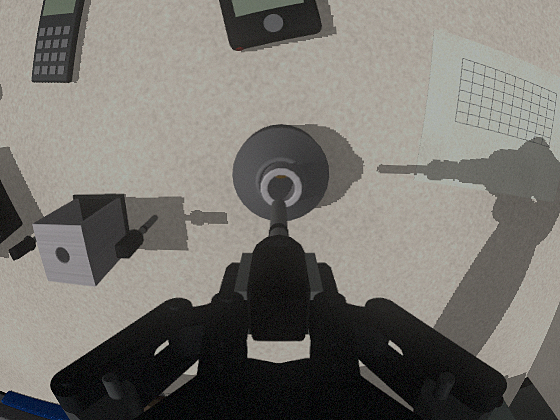

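All three cameras put the mouth within about 1 mm relative to the stem, giving a TCP target of (0.5438, -0.2572). I'll lower to just above the mouth and recheck there.

Request:
carry_out(
  commands=[
    {"delta_pos":[0.0005,0.0025,0.005],"delta_rot":[-0.001,0,0],"claw":0},
    {"delta_pos":[0.0005,0.0025,0.018],"delta_rot":[-0.001,0,0],"claw":0},
    {"delta_pos":[0.0005,0.0025,0.03],"delta_rot":[-0.001,0,0],"claw":0},
    {"delta_pos":[0.0005,0.0025,0.038],"delta_rot":[-0.001,0,0],"claw":0},
    {"delta_pos":[0.0005,0.0025,0.04],"delta_rot":[-0.001,0,0],"claw":0},
    {"delta_pos":[0.0005,0.0025,0.04],"delta_rot":[-0.001,0,0],"claw":0},
    {"delta_pos":[0.0005,0.0025,0.04],"delta_rot":[-0.001,0,0],"claw":0},
  ],
)

```text
time: 9.52
eef_pos: [0.5438, -0.2578, 0.2402]
tcp_rot: [1.0, -0.025, 0.0, 0.0]
contact_force: [-0.5, -0.3, -1.1]
opening: 0.248
```

```bash
python3 -c "
from mouth import *
plan([0.5438,-0.2572,0.2295],-2.8)
stem('8')
for n in('scene','side'): mouth(n,cloud(n,np.load(n+'8.npy')))
s=ctrl.get_state();p,d=ctrl.read_camera('wrist');cv2.imwrite('pics/wrist8.png',cv2.resize(p[120:260,200:360,::-1],None,fx=3.4,fy=3.4,interpolation=2));mouth('wrist',wcloud(d,s['eef_pos'],s['tcp_rot']))
for n in('scene','side'):
    u,v=proj(n,[.543,-.2556,.13])[0].astype(int);a=cv2.imread(f'pics/{n}8.png')[v-40:v+40,u-40:u+40];cv2.imwrite(f'pics/{n}8c.png',cv2.resize(a,None,fx=5,fy=5,interpolation=2))
a=np.hstack([cv2.imread(f'pics/{n}8c.png') for n in('scene','side')]);cv2.imwrite('pics/c8.png',a)
"
```

```text
t 9.5167 eef [ 0.5438 -0.2578  0.2402] open 0.248 F [-0.53 -0.28 -1.09]
yaw now -2.83 z [ 0.     -0.0004 -1.    ]
dpos [-0.     -0.0006  0.0107] drot [ 0.0004 -0.     -0.0006] deg 0.0
scene -0.12 -0.09 78 lateral mid off mm -0.5287304644897174 width 11.623714277327206 near -4.898769580633603 lat [-0.3989 -0.917 ]
scene -0.09 -0.06 86 lateral mid off mm -0.558979892587424 width 11.834683576836518 near -5.4519191264012115 lat [-0.3997 -0.9167]
scene -0.06 -0.04 55 lateral mid off mm -0.684701131246265 width 11.847675313969932 near -5.182429946295801 lat [-0.399  -0.9169]
scene tip z rel -0.15986749798583252
side -0.12 -0.09 49 lateral mid off mm 0.1767627190065969 width 11.350053992332217 near -8.315212778092704 lat [ 0.9999 -0.0168]
side -0.09 -0.06 52 lateral mid off mm -0.23883247652567874 width 11.231329068006882 near -8.59495702566527 lat [ 0.9999 -0.017 ]
side -0.06 -0.04 34 lateral mid off mm -0.08811917843974497 width 11.857085296674992 near -7.360609237123606 lat [ 0.9999 -0.017 ]
side tip z rel -0.15975866404807743
mouth scene 303 encl [ 542.6929 -256.4033] 20.357961654663086 rect (543.4347534179688, -256.79510498046875) z 0.10548443017264736
mouth side 87 encl [ 542.0262 -257.2805] 22.428905487060547 rect (543.404052734375, -255.7970733642578) z 0.10370187127791759
mouth wrist 916 encl [ 543.3669 -258.0844] 20.352828979492188 rect (544.4629516601562, -258.1911315917969) z 0.1039685811241003
```

View pics/c8.png

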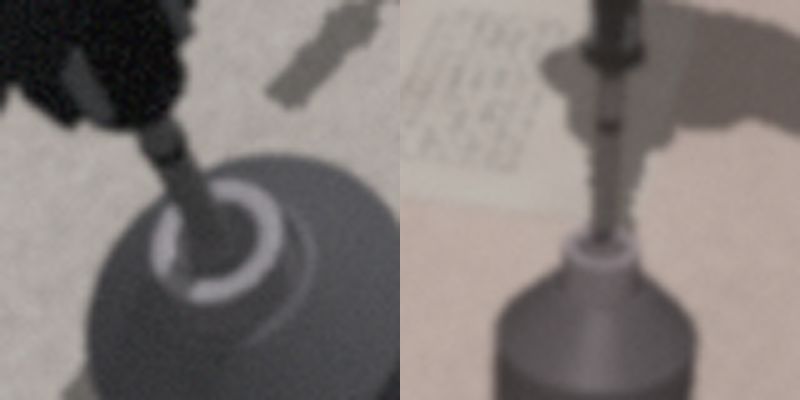

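View pics/wrist8.png

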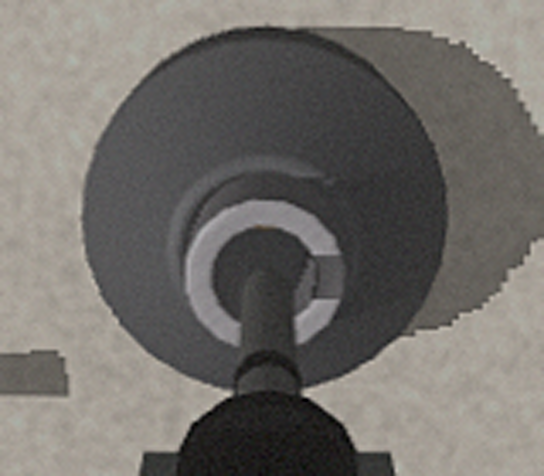

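```bash
cat > ov.py <<'E'
from mouth import *
def ov(tag,tcp,mx=.5434,my=-.2565,h=35):
    out=[]
    a=np.linspace(0,2*np.pi,200);
    for n in('scene','side'):
        p=cv2.imread(f'pics/{n}{tag}.png');K=10
        u0,v0=(proj(n,[mx,my,.125])[0]).astype(int)-[20,h//2+2]
        c=cv2.resize(p[v0:v0+h+5,u0:u0+40],None,fx=K,fy=K,interpolation=cv2.INTER_CUBIC)
        T=lambda q:((proj(n,q)-[u0,v0]+.5)*K).astype(int)
        for r in(.0205,.013):
            cv2.polylines(c,[T(np.stack([mx+r*np.cos(a),my+r*np.sin(a),0*a+.105],-1))],True,(0,255,0),1)
        i=ctrl.camera_info(n);cc=R.from_rotvec(i['rvec']).inv().apply(-i['tvec']);v=np.array(tcp)-cc;v[2]=0;v/=np.linalg.norm(v);l=np.array([-v[1],v[0],0])*.006
        for sgn in(-1,1):
            cv2.polylines(c,[T(np.array([np.array(tcp)+[0,0,-.03],np.array(tcp)+[0,0,-.1245]])+sgn*l)],False,(0,0,255),1)
        for z in(-.0615,-.0675): cv2.polylines(c,[T(np.array([np.array(tcp)+[0,0,z]-l*1.5,np.array(tcp)+[0,0,z]+l*1.5]))],False,(255,255,0),1)
        out.append(c)
    cv2.imwrite(f'pics/ov{tag}.png',np.hstack(out))
E
python3 -c "
from ov import *
ov('8',[0.5438,-.2578,.2402])
plan([0.5438,-0.2572,0.2295],-2.8)
"
```

```text
t 9.6667 eef [ 0.5442 -0.258   0.2414] open 0.251 F [-0.63  0.08 -0.99]
yaw now -2.82 z [ 0.0017 -0.0015 -1.    ]
dpos [-0.0004 -0.0008  0.0119] drot [ 0.0014 -0.0017 -0.0004] deg 0.1
```

View pics/ov8.png

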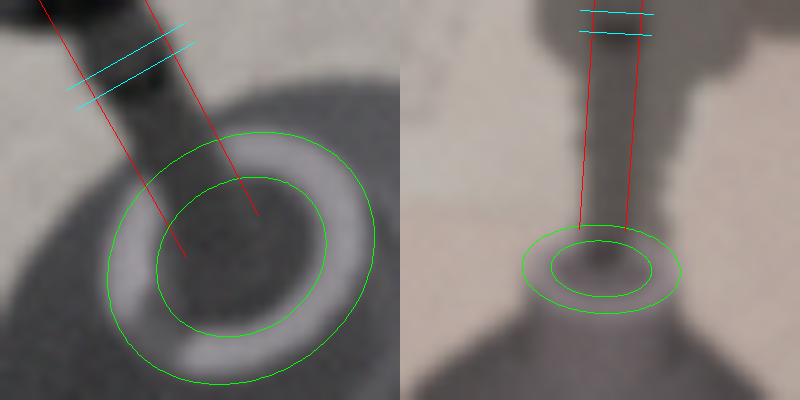

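The overlays agree to within about 1–2 mm, against 7 mm of radial clearance. I'll lower in small steps and watch the force.

Request:
carry_out(
  commands=[
    {"delta_pos":[-0.0003,-0.0008,0.004],"delta_rot":[0.001,-0.002,0],"claw":0},
    {"delta_pos":[-0.0003,-0.0008,0.01],"delta_rot":[0.001,-0.002,0],"claw":0},
    {"delta_pos":[-0.0003,-0.0008,0.018],"delta_rot":[0.001,-0.002,0],"claw":0},
    {"delta_pos":[-0.0003,-0.0008,0.025],"delta_rot":[0.001,-0.002,0],"claw":0},
    {"delta_pos":[-0.0003,-0.0008,0.03],"delta_rot":[0.001,-0.002,0],"claw":0},
    {"delta_pos":[-0.0003,-0.0008,0.031],"delta_rot":[0.001,-0.002,0],"claw":0},
    {"delta_pos":[-0.0003,-0.0008,0.031],"delta_rot":[0.001,-0.002,0],"claw":0},
    {"delta_pos":[-0.0003,-0.0008,0.031],"delta_rot":[0.001,-0.002,0],"claw":0},
  ],
)

```text
time: 10.33
eef_pos: [0.544, -0.2573, 0.2104]
tcp_rot: [1.0, -0.025, -0.0, 0.0]
contact_force: [-0.8, 0.0, -1.5]
opening: 0.253
```

```bash
python3 -c "
from ov import *
plan([0.5438,-0.2572,0.1695],-2.8)
e=ctrl.get_state()['eef_pos']
stem('9');ov('9',e)
s=ctrl.get_state();p,d=ctrl.read_camera('wrist');cv2.imwrite('pics/wrist9.png',cv2.resize(p[130:270,200:360,::-1],None,fx=3.4,fy=3.4,interpolation=2))
"
```

```text
t 10.3333 eef [ 0.544  -0.2573  0.2104] open 0.253 F [-0.85  0.05 -1.5 ]
yaw now -2.83 z [-0.0003 -0.0004 -1.    ]
dpos [-0.0002 -0.0001  0.0409] drot [ 0.0005  0.0003 -0.0005] deg 0.0
scene -0.12 -0.09 462 lateral mid off mm -0.19977848454911726 width 39.991363971387706 near -18.70449867259905 lat [-0.3987 -0.9171]
scene -0.09 -0.06 81 lateral mid off mm -0.5638489344966824 width 11.751638244694707 near -4.807178973361749 lat [-0.4012 -0.916 ]
scene -0.06 -0.04 38 lateral mid off mm -0.9189372987130051 width 11.106456479655312 near -4.902572816592264 lat [-0.401  -0.9161]
scene tip z rel -0.1472836497464587
side -0.12 -0.09 173 lateral mid off mm -0.8502041758191806 width 39.676337118465604 near -22.838412390788193 lat [ 0.9998 -0.0179]
side -0.09 -0.06 51 lateral mid off mm 0.18899765354032405 width 11.80183799592582 near -10.373219003573595 lat [ 0.9999 -0.0165]
side -0.06 -0.04 34 lateral mid off mm -0.09860619817917468 width 11.963208697713405 near -8.988622437161334 lat [ 0.9999 -0.0173]
side tip z rel -0.13103055265385888
```

View pics/ov9.png

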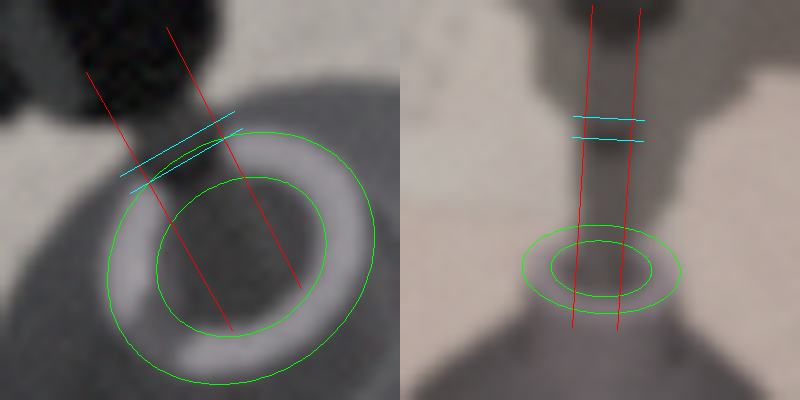

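View pics/wrist9.png

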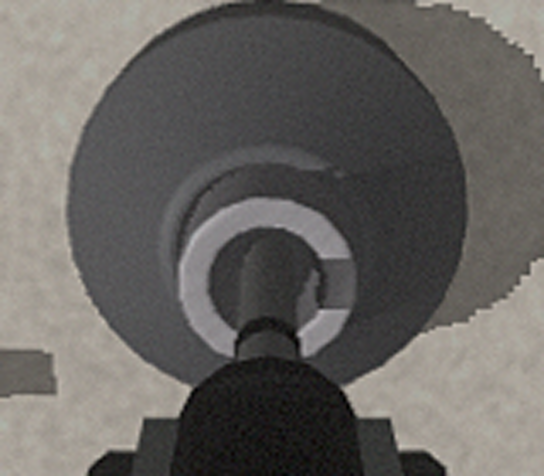

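```bash
cat > ring.py <<'E'
from ov import *
def ring(tag):
    s=ctrl.get_state();e=s['eef_pos'];q=s['tcp_rot']
    for n in('scene','side'):
        p=cv2.imread(f'pics/{n}{tag}.png',0).astype(np.float32)
        zs=np.arange(-.085,-.045,.001)
        i=ctrl.camera_info(n);cc=R.from_rotvec(i['rvec']).inv().apply(-i['tvec']);v=cc-e;v[2]=0;v/=np.linalg.norm(v)
        l=np.array([-v[1],v[0],0])
        prof=0
        for k in np.linspace(-.003,.003,7):
            uv=proj(n,np.array([e+v*.006*0.9+l*k+[-.0004,.001,z] for z in zs])).astype(np.float32)
            prof=prof+cv2.remap(p,uv[:,0],uv[:,1],cv2.INTER_LINEAR).ravel()/7
        print(n,[(int(1000*z),int(x)) for z,x in zip(zs[::1],prof)])
    p,d=ctrl.read_camera('wrist');p=cv2.cvtColor(p,cv2.COLOR_RGB2GRAY).astype(np.float32)
    prof=0;zs=np.arange(-.085,-.045,.001)
    for k in np.linspace(-.003,.003,7):
        uv=wproj(np.array([e+[.0055,.001*0+k,z] for z in zs]),e,q).astype(np.float32);prof=prof+cv2.remap(p,uv[:,0],uv[:,1],cv2.INTER_LINEAR).ravel()/7
    print('wrist',[(int(1000*z),int(x)) for z,x in zip(zs[::1],prof)],uv[0])
E
python3 -c "
from ring import *
ring('9')"
```

```text
scene [(-85, 58), (-84, 59), (-83, 59), (-82, 58), (-81, 58), (-80, 58), (-79, 57), (-78, 57), (-77, 58), (-76, 57), (-75, 57), (-74, 57), (-73, 56), (-72, 56), (-71, 56), (-69, 55), (-68, 54), (-67, 52), (-66, 49), (-65, 46), (-64, 42), (-63, 40), (-62, 38), (-61, 37), (-60, 37), (-59, 39), (-58, 42), (-57, 45), (-56, 48), (-55, 51), (-54, 52), (-53, 54), (-52, 55), (-51, 55), (-50, 56), (-49, 57), (-48, 57), (-47, 56), (-46, 55), (-45, 53), (-44, 51)]
side [(-85, 85), (-84, 86), (-83, 86), (-82, 86), (-81, 85), (-80, 84), (-79, 84), (-78, 84), (-77, 83), (-76, 83), (-75, 82), (-74, 81), (-73, 80), (-72, 78), (-71, 76), (-69, 73), (-68, 69), (-67, 66), (-66, 62), (-65, 59), (-64, 59), (-63, 61), (-62, 62), (-61, 66), (-60, 70), (-59, 74), (-58, 76), (-57, 78), (-56, 80), (-55, 81), (-54, 82), (-53, 82), (-52, 82), (-51, 82), (-50, 82), (-49, 82), (-48, 82), (-47, 82), (-46, 82), (-45, 82), (-44, 81)]
wrist [(-85, 58), (-84, 57), (-83, 58), (-82, 59), (-81, 58), (-80, 57), (-79, 58), (-78, 58), (-77, 58), (-76, 57), (-75, 57), (-74, 57), (-73, 58), (-72, 59), (-71, 60), (-69, 56), (-68, 48), (-67, 38), (-66, 30), (-65, 27), (-64, 27), (-63, 28), (-62, 30), (-61, 34), (-60, 44), (-59, 53), (-58, 55), (-57, 58), (-56, 59), (-55, 59), (-54, 58), (-53, 57), (-52, 57), (-51, 58), (-50, 58), (-49, 46), (-48, 31), (-47, 25), (-46, 26), (-45, 27), (-44, 26)] [272.79   214.6972]
```

The stem is inside the bore and centred: in the wrist crop the rim centre is at x≈267 and the stem at 268. The ring sits about 64 mm below the TCP, so the final TCP z should be about 0.169.

Request:
carry_out(
  commands=[
    {"delta_pos":[0,0,0.004],"delta_rot":[0,0,0],"claw":0},
    {"delta_pos":[0,0,0.01],"delta_rot":[0,0,0],"claw":0},
    {"delta_pos":[0,0,0.017],"delta_rot":[0,0,0],"claw":0},
    {"delta_pos":[0,0,0.024],"delta_rot":[0,0,0],"claw":0},
    {"delta_pos":[0,0,0.03],"delta_rot":[0,0,0],"claw":0},
    {"delta_pos":[0,0,0.034],"delta_rot":[0,0,0],"claw":0},
    {"delta_pos":[0,0,0.036],"delta_rot":[0,0,0],"claw":0},
    {"delta_pos":[0,0,0.036],"delta_rot":[0,0,0],"claw":0},
  ],
)

```text
time: 11.2
eef_pos: [0.5439, -0.2572, 0.174]
tcp_rot: [1.0, -0.025, -0.0, 0.0]
contact_force: [-1.3, -0.2, -1.7]
opening: 0.252
```

```bash
python3 -c "
from h import *
plan([0.5438,-0.2572,0.169],-2.8)
"
```

```text
t 11.2 eef [ 0.5439 -0.2572  0.174 ] open 0.252 F [-1.29 -0.23 -1.7 ]
yaw now -2.83 z [-7.e-04 -2.e-04 -1.e+00]
dpos [-0.0001 -0.      0.005 ] drot [ 0.0002  0.0007 -0.0005] deg 0.0
```

Request:
carry_out(
  commands=[
    {"delta_pos":[0,0,0.002],"delta_rot":[0,0.0005,0],"claw":0},
    {"delta_pos":[0,0,0.004],"delta_rot":[0,0.0005,0],"claw":0},
    {"delta_pos":[0,0,0.005],"delta_rot":[0,0.0005,0],"claw":0},
    {"delta_pos":[0,0,0.005],"delta_rot":[0,0.0005,0],"claw":0},
    {"delta_pos":[0,0,0.005],"delta_rot":[0,0.0005,0],"claw":0},
    {"delta_pos":[0,0,0.005],"delta_rot":[0,0.0005,0],"claw":0},
    {"delta_pos":[0,0,0.005],"delta_rot":[0,0.0005,0],"claw":0},
    {"delta_pos":[0,0,0.005],"delta_rot":[0,0.0005,0],"claw":0},
  ],
)

```text
time: 11.87
eef_pos: [0.544, -0.2573, 0.1692]
tcp_rot: [1.0, -0.025, 0.0, 0.0]
contact_force: [-0.2, 0.2, -1.2]
opening: 0.253
```

```bash
python3 -c "
from ring import *
plan([0.5438,-0.2572,0.169],-2.8)
e=ctrl.get_state()['eef_pos']
stem('10');ov('10',e);ring('10')
p,d=ctrl.read_camera('wrist');cv2.imwrite('pics/wrist10.png',cv2.resize(p[150:290,200:360,::-1],None,fx=4,fy=4,interpolation=2))
plan([0.5438,-0.2572,0.169],-2.8)
s=ctrl.get_state();print(wproj(np.array([[.5438+.0205,-.2572,.105],[.5438+.013,-.2572,.105],[.5438+.006,-.2572,.105],[.5438-.013,-.2572,.105],[.5438-.0205,-.2572,.105]]),s['eef_pos'],s['tcp_rot']))
"
```

```text
t 11.8667 eef [ 0.544  -0.2573  0.1692] open 0.253 F [-0.21  0.15 -1.17]
yaw now -2.82 z [ 0.     -0.0004 -1.    ]
dpos [-0.0002 -0.      0.0002] drot [ 0.0004 -0.     -0.0004] deg 0.0
scene -0.12 -0.09 149 lateral mid off mm 0.1718174889661101 width 59.61284806582727 near -29.43979399911234 lat [-0.3917 -0.9201]
scene -0.09 -0.06 809 lateral mid off mm -0.030404343502985973 width 58.58438274878938 near -29.77757918397472 lat [-0.3986 -0.9171]
scene -0.06 -0.04 32 lateral mid off mm -0.39332220818447594 width 11.662564805884887 near -4.6480953789510275 lat [-0.4006 -0.9162]
scene tip z rel -0.10602110881917676
side -0.12 -0.09 38 lateral mid off mm -0.4362517315956126 width 58.46565641941324 near -29.11072536148206 lat [ 0.9999 -0.0137]
side -0.09 -0.06 265 lateral mid off mm -1.4785674135415068 width 55.54039872904282 near -28.373902268770145 lat [ 0.9998 -0.0177]
side -0.06 -0.04 31 lateral mid off mm -0.7565135546276393 width 10.921320445448604 near -8.16445602609236 lat [ 0.9999 -0.0172]
side tip z rel -0.09104813778914836
scene [(-85, 141), (-84, 142), (-83, 141), (-82, 140), (-
[... 947 characters left out ...]
47), (-79, 48), (-78, 49), (-77, 50), (-76, 52), (-75, 54), (-74, 56), (-73, 54), (-72, 55), (-71, 58), (-69, 56), (-68, 49), (-67, 39), (-66, 30), (-65, 27), (-64, 24), (-63, 23), (-62, 26), (-61, 32), (-60, 42), (-59, 52), (-58, 54), (-57, 56), (-56, 58), (-55, 57), (-54, 56), (-53, 56), (-52, 57), (-51, 58), (-50, 56), (-49, 44), (-48, 29), (-47, 21), (-46, 22), (-45, 23), (-44, 22)] [272.8822 214.6231]
t 12.0667 eef [ 0.5439 -0.2572  0.1691] open 0.251 F [ 0.88 -1.03 -2.2 ]
yaw now -2.83 z [-0.0001 -0.0002 -1.    ]
dpos [-0.0001 -0.      0.0001] drot [ 0.0002  0.0001 -0.0005] deg 0.0
[[275.8976 203.0261]
 [276.5118 214.5956]
 [277.0728 225.1349]
 [278.5304 252.3878]
 [279.0778 262.5755]]
```

View pics/ov10.png

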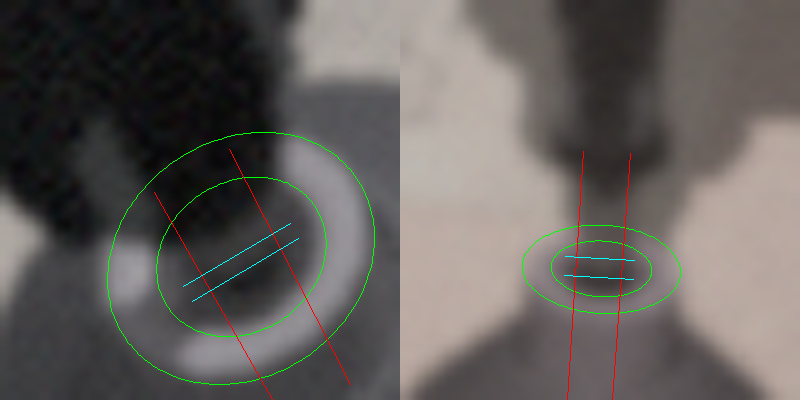

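View pics/wrist10.png

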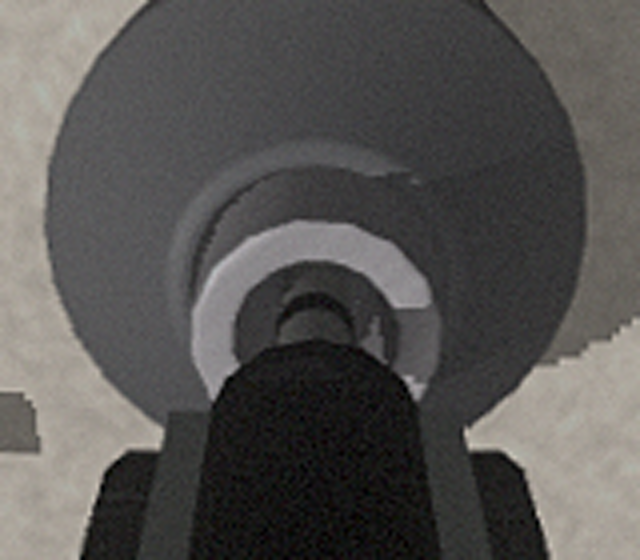

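All checks line up. In the wrist crop the rim centre is at x≈316 and the stem at 316, and the ring's front edge at row 225.6 compares with 225.1 predicted for the tube-top level. The side view shows the ring centred in the mouth ellipse. I'll confirm the arm is still and the toggle is on, then hand in.

```bash
python3 -c "
from h import *
s=ctrl.get_state();print(s['dq'].round(4),s['eef_pos'],s['opening'])
p,d=ctrl.read_camera('side');W=cloud('side',d);m=(W[...,2]>.106)&(W[...,2]<.13)&(abs(W[...,0]-.52)<.06)&(abs(W[...,1]-.28)<.04);print('ball',np.median(W[m],0))
s=ctrl.get_state();print(s['dq'].round(4),s['eef_pos'])
print(ctrl.sign_off())
"
```

```text
[-0.0009 -0.0002  0.0001  0.0019 -0.0004  0.0001] [ 0.54391902 -0.25720952  0.16905893] 0.2508554550225709
ball [0.52184764 0.29025718 0.1198919 ]
[-0.0016  0.0032 -0.0013  0.0013  0.0024  0.0006] [ 0.5438941  -0.25719356  0.16903437]
the job is handed in; nothing more can be done
None
```

I flipped the toggle to on, took the large probe out of its stand, and lowered its stem down the pot's guide tube until the dark ring was level with the top. I handed the job in at about 12 s, with the gripper still holding the probe.

**Last checks**
- **Toggle:** the side camera puts its ball at about (0.522, 0.290), which is the "on" position.
- **Centring:** the wrist view shows the stem within about 0.5 mm of the tube's centre sideways. The depth-based estimates agree to about 1 mm.
- **Ring height:** the wrist view, the side view and the known geometry put the ring within about 1 mm of the tube top. The scene camera disagreed, reading the ring about 3 mm higher; I discounted it because it fitted the rest of the geometry less well.
- **Upright and still:** the tool was within 0.1° of vertical, and joint speeds were near zero.
- **Contact:** the wrist force stayed within about 2 N of zero during the insertion, with no sign of the probe touching the pot. Pushing the toggle against its stop gave about 14 N.

I did not measure the other things on the bench again at the end; none of the moves came near them.

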